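# Shut down the forging press at its interlocked lever console

### The arm

A 7-joint arm with a two-finger parallel gripper is mounted at the origin on the work surface. World frame = base frame: x ahead of the robot, y to its left, z up, the work surface at z = 0. Lengths are in mm, angles in rad, forces in N, time in s.
With the tool pointing down it reaches from about 350 to 775 mm from the base axis. Payload 3.1 kg.
Tool frame: the origin (TCP) lies at the very end of the fingers, on their centre line; the grasp point (between the pads) lies 19 mm behind it; z points along the fingers, y is the line along which they close (so a half turn about z gives the same grasp; the last joint's range is limited). The gripper opens to 85 mm and grips with 20 to 120 N. Pads are 22 mm wide; open, the fingers measure 114 mm over their backs; the gripper's body (76 mm by 85 mm) begins 54 mm behind the grasp point. The pads swing forward as they close: fully open they stand 13 mm farther back than shut.
Start: joints at [1.215, 0.311, 0.014, 1.512, -0.004, 1.319, -0.027], TCP at [169.804, -523.148, 231.304] pointing down, gripper open.
Joint ranges: [-2.7, 2.7], [-0.3, 1.91], [-1.27, 1.3], [0.12, 2.57], [-1.44, 4.58], [0.2, 2.03], [-3.05, 3.05]. Speed limits (rad/s): [2.79, 2.79, 3.14, 3.14, 3.14, 3.14, 3.14].

### API

Orientations are given as a unit quaternion [w, x, y, z].
In Python, from plant import monitor, imaging, bot gives the robot as it stands.
- The arm moves only by the shell command python3 -m crank 'ROWS' [FORCE]. ROWS is JSON, a list of rows, each an object with "offset": the shift along the tool's x, y, z in m, a list of three; "delta_rot": the turn, a rotation vector about the tool's x, y, z in rad, a list of three; "claw": the opening, from -1 (shut) to 1 (fully open). A call has 1 to 12 rows; each row shifts and turns the commanded pose from where the row before left it, along the tool's axes as they then stand; what a row does not reach is not made up. A row lasts 1/8 s, in which the tool goes at most 62.5 mm and 10.7 degrees, less where a joint would pass 70% of its speed; a pose out of reach is approached as far as the arm can. A call is refused whole if a number of a shift passes 0.0625 or a number of a turn 0.188, either way. A call with a gripper value outside its range is refused whole. The fingers move at their own pace and stop on an object; FORCE is the grip in N (left out, the last holds). Time passes only in rows, so rows that do not move let the fingers close. It gives the time, the measured TCP pose, the force, the opening and the grip force at its end, in the units of the state.
- monitor.state(): the state, without advancing time (a new reading comes with each control period).
- imaging.camera(name): name is "side" or "top"; returns a dict with "image" (480x640x3 uint8, red, green, blue), "K" (3x3 intrinsics, pixels), "rvec" (rotation vector, rad) and "tvec" (3), from world to camera coordinates, as OpenCV has them. Camera axes: x right, y down, z forward; pixel columns grow to the right and rows downward; lengths in mm; the calibration is good to about 2 mm. A picture is of the moment at which its call begins. There is no depth.
- bot.sign_off(): hands the job in; it is judged then, once.
The state is a dict: "time": time; "qpos": joint angles; "joint_velocities": joint speeds; "tau": joint torques, N m; "ee_pos": TCP position; "tcp_rot": TCP orientation; "contact_force": force on the tool from outside, world axes, zero at the start; "ft_torque": the same for the moment, N m; "finger_gap": opening from 0.0 (shut) to 1.0 (fully open); "gripper_force": force on a finger pad.
Only numpy, scipy, OpenCV 4.12 (cv2) and the standard library are available. Lean on these libraries where they do the work, as an engineer would, in place of code of your own. Each camera call takes 0.05 s, during which the arm holds its last target. There are 200 camera calls.

### The job

Shut the forging press down at its lever console: push all three levers from run, where they lean towards you, over to stop until each has snapped fully home in its notch. They are interlocked and the order is not marked, so try each one gently, let go of any that is locked and come back to it once it is free - never lean on a lever with more than about 18 N. Leave the levers standing home with your hand off them, and do not disturb the tools and tins lying about.

Things in the scene. Friction and masses are not known exactly. Their poses are not given: they have to be found in the camera images.
- console: lever console bolted to the bench: green steel box 200 (x) x 370 (y) mm, cover top 95 mm above the bench; a gauge at its far left corner reaches 180 mm, steel quadrant rails by the levers 146 mm. Origin: centre of its underside; x points from the run side (green blocks, robot side) to the stop side (red blocks), y along the lever row, z up. Lever axes lie along y at x = 0, z = 75 mm, y = +90, 0, -90 mm
- knob_left (a point): centre of the red ball knob, 35 mm across, of the left-hand (+y side) lever, on a 12 mm steel rod 150 mm from the lever's axis: it stands 212 to 225 mm above the bench and travels 122 mm in the console's x from run to stop
- knob_mid (a point): centre of the red ball knob, 35 mm across, of the middle lever, on a 12 mm steel rod 150 mm from the lever's axis: it stands 212 to 225 mm above the bench and travels 122 mm in the console's x from run to stop
- knob_right (a point): centre of the red ball knob, 35 mm across, of the right-hand (-y side) lever, on a 12 mm steel rod 150 mm from the lever's axis: it stands 212 to 225 mm above the bench and travels 122 mm in the console's x from run to stop
- lever_left (a joint): left-hand (+y side) lever's spindle, rad: 0 run, leaning 0.42 to the robot side; 0.84 stop, against the end stop. Stays where left; 2-4 N at the knob moves it. From 0.53 it climbs a spring detent (8-10 N), past 0.72-0.78 it snaps home to about 0.83. While locked it goes freely only to 0.17, then meets a solid lock; it is freed once the lever before it in the hidden order (any of 6) is home
- lever_mid (a joint): middle lever's spindle, rad: 0 run, leaning 0.42 to the robot side; 0.84 stop, against the end stop. Stays where left; 2-4 N at the knob moves it. From 0.53 it climbs a spring detent (8-10 N), past 0.72-0.78 it snaps home to about 0.83. While locked it goes freely only to 0.17, then meets a solid lock; it is freed once the lever before it in the hidden order (any of 6) is home
- lever_right (a joint): right-hand (-y side) lever's spindle, rad: 0 run, leaning 0.42 to the robot side; 0.84 stop, against the end stop. Stays where left; 2-4 N at the knob moves it. From 0.53 it climbs a spring detent (8-10 N), past 0.72-0.78 it snaps home to about 0.83. While locked it goes freely only to 0.17, then meets a solid lock; it is freed once the lever before it in the hidden order (any of 6) is home
- handle_left (a joint): bend of the left-hand (+y side) lever's handle on its rubber-bushed root relative to the spindle, rad: 0 unloaded, positive when the knob is pushed in the console's +x, 0.042 rad per 10 N at the knob; beyond 0.075 (18 N) either way the lever is strained
- handle_mid (a joint): bend of the middle lever's handle on its rubber-bushed root relative to the spindle, rad: 0 unloaded, positive when the knob is pushed in the console's +x, 0.042 rad per 10 N at the knob; beyond 0.075 (18 N) either way the lever is strained
- handle_right (a joint): bend of the right-hand (-y side) lever's handle on its rubber-bushed root relative to the spindle, rad: 0 unloaded, positive when the knob is pushed in the console's +x, 0.042 rad per 10 N at the knob; beyond 0.075 (18 N) either way the lever is strained
- hammer: a ball-faced hand hammer lying on the bench; a bystander, origin on its underside
- tongs: smith's tongs lying on the bench to the right; a bystander, origin on its underside
- wrench: a wrench 120 mm long lying on the left end of the console's cover; a bystander, origin on its underside
- oil_can: a brass oil can standing on the bench to the right of the console; a bystander, origin on its underside
- grease_tin: a blue tin, 40 mm across and 42 mm high, standing on the right end of the console's cover; a bystander, origin on its underside
- chisel: a steel cold chisel 135 mm long, 12 mm high, lying along the front edge of the console's cover; a bystander, origin on its underside

How it is judged:
By the outcome, as a careful person would: the job done as asked, in the order asked, and still so for the second after the job is handed in, with the robot touching nothing.
It also fails if it takes over 72 s, if anything falls off the work surface, if the arm or the gripper's body presses on something with over 40 N, if the wrist force passes 120 N, or if a joint passes its speed limit or range.

## Working session

There is one attempt and no reset: what is moved stays moved. The work goes in short steps, Python scripts to look and compute and a shell command to move; the robot and the scene stay as the last step left them, time stands still between calls to the robot, and variables do not carry over. Pictures are saved under pics/ and viewed, at most 10 in all, crops included, and the job is handed in when it is done.

```bash
mkdir -p pics; python3 - <<'E'
from plant import monitor, imaging
import cv2
s=monitor.state(); print({k:s[k] for k in('time','ee_pos','tcp_rot','contact_force','finger_gap')})
for n in('side','top'):
    c=imaging.camera(n); cv2.imwrite(f'pics/{n}0.png',c['image'][:,:,::-1]); print(n,c['K'],c['rvec'],c['tvec'])
E
```

```text
{'time': 0.0, 'ee_pos': array([ 169.52177814, -522.44516911,  230.18388638]), 'tcp_rot': array([-1.18034286e-03,  9.87713832e-01,  1.56268793e-01, -2.38353453e-04]), 'contact_force': array([-0.54698144, -0.79155614, -0.15762053]), 'finger_gap': 1.0021284287239975}
side [[604.77958173   0.         317.43530919]
 [  0.         604.77958173 234.52643532]
 [  0.           0.           1.        ]] [ 2.37066575 -0.32606192  0.13443718] [-515.6294331   195.12906889 1412.52907404]
top [[474.81253725   0.         320.55561962]
 [  0.         474.81253725 231.16123633]
 [  0.           0.           1.        ]] [ 2.13230352 -2.18918045  0.11704121] [-9.99759432e-01  5.41606827e+02  1.15453686e+03]
```

View pics/side0.png

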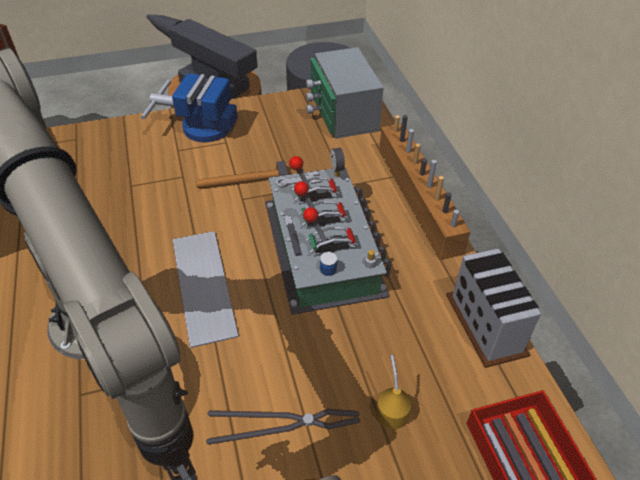

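View pics/top0.png

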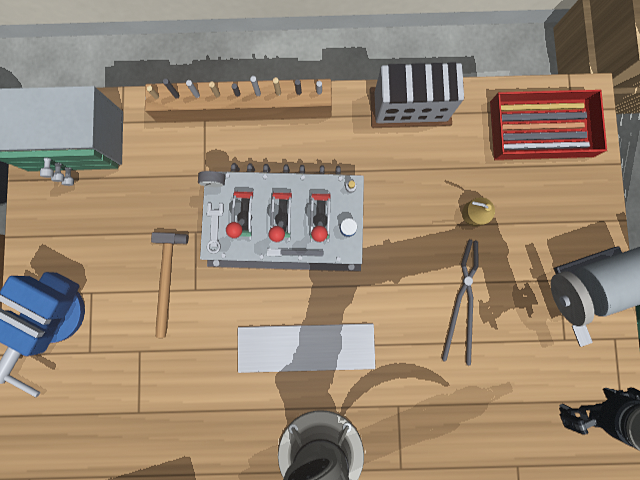

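The side view shows the knobs at about (296,163), (302,188) and (311,215). In the top view they are at (234,230), (277,234) and (319,234). All three are in run. I'll triangulate them from the red blobs.

```bash
cat > h.py <<'E'
import cv2, numpy as np
from plant import monitor, imaging
from scipy.spatial.transform import Rotation as R
def P(c):
    return c['K']@np.c_[cv2.Rodrigues(np.array(c['rvec'],float))[0],np.array(c['tvec'],float)]
def st():
    s=monitor.state(); w,x,y,z=s['tcp_rot']
    return s, R.from_quat([x,y,z,w])
E
python3 - <<'E'
from h import *
g={'side':[(296,163),(302,188),(311,215)],'top':[(234,230),(277,234),(319,234)]}
pts={};Ps={}
for n in g:
    c=imaging.camera(n);Ps[n]=P(c);im=c['image'].astype(int)
    m=((im[...,0]>120)&(im[...,1]<70)&(im[...,2]<70))
    out=[]
    for u,v in g[n]:
        yy,xx=np.mgrid[:480,:640]; k=m&((xx-u)**2+(yy-v)**2<10**2)
        b=np.argwhere(k); (cx,cy),r=cv2.minEnclosingCircle(b[:,::-1].astype(np.float32)); out.append((cx,cy)); print(n,cx,cy,r)
    pts[n]=np.array(out,float)
X=cv2.triangulatePoints(Ps['side'],Ps['top'],pts['side'].T,pts['top'].T);X=(X[:3]/X[3]).T
print(X); d=X[0]-X[2]; yaw=np.arctan2(-d[0],d[1]);print('yaw',yaw,np.linalg.norm(d))
s,r=st();print(r.as_matrix())
E
```

```text
side 295.25860595703125 162.12069702148438 6.53477144241333
side 300.0 187.0 6.708303928375244
side 309.5 213.0 7.159010887145996
top 233.63461303710938 229.51922607421875 7.78441047668457
top 276.47802734375 233.91758728027344 7.762660026550293
top 319.1891784667969 233.45945739746094 7.676196575164795
[[526.98402389 166.58196605 219.47008233]
 [515.31776332  76.70120113 220.20102005]
 [513.74642584 -12.73068505 221.51016497]]
yaw -0.07369043956161665 179.81218752989824
[[ 9.51139600e-01  3.08760676e-01 -5.52599267e-04]
 [ 3.08761158e-01 -9.51138552e-01  1.41533406e-03]
 [-8.85989665e-05 -1.51680146e-03 -9.99998846e-01]]
```

```bash
python3 - <<'E'
import cv2
i=cv2.imread('pics/top0.png')[155:280,190:375]; cv2.imwrite('pics/crop.png',cv2.resize(i,None,fx=4.2,fy=4.2,interpolation=cv2.INTER_CUBIC))
E
```

```text
(no output)
```

View pics/crop.png

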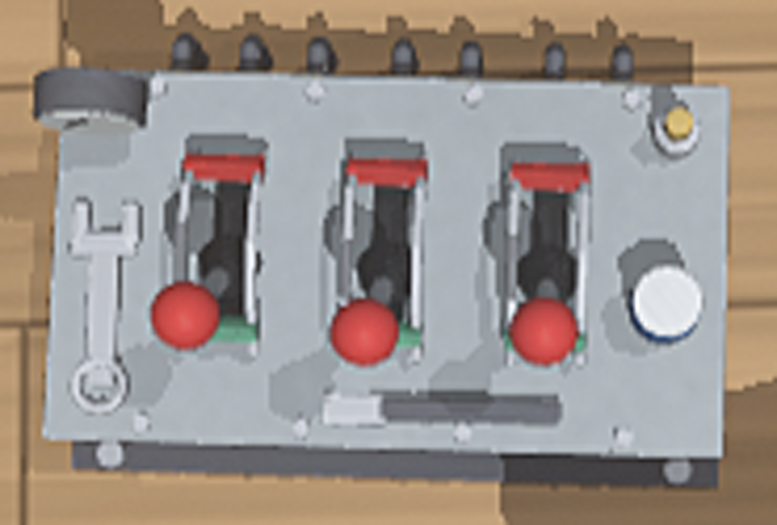

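The crop shows the cover's front bolts at crop (142,423) and (623,437), and the back bolts at (158,88) and (631,98). From these I'll work out the console's yaw and centre.

```bash
python3 - <<'E'
from h import *
c=imaging.camera('top');p=P(c)
px=np.array([(142,423),(623,437),(631,98),(158,88),(45,438),(722,457),(728,87)],float)/4.2+[190,155]
Hm=np.linalg.inv(np.c_[p[:,0],p[:,1],p[:,2]*95+p[:,3]])
w=cv2.perspectiveTransform(px[None],Hm)[0];print(w.round(1))
f=w[0]-w[1];b=w[3]-w[2];g=w[4]-w[5]
y=[np.arctan2(-v[0],v[1]) for v in (f,b,g)];print(y)
cen=w[:4].mean(0);a=np.mean(y);ex=np.array([np.cos(a),np.sin(a)]);ey=np.array([-ex[1],ex[0]])
K=np.array([[527,166.6],[515.3,76.7],[513.7,-12.7]])
print(cen,a,(K-cen)@ex,(K-cen)@ey)
E
```

```text
[[ 482.1  213.2]
 [ 467.2  -55.4]
 [ 659.8  -65.8]
 [ 673.   203.5]
 [ 475.2  267.5]
 [ 454.6 -110.2]
 [ 664.7 -121.1]]
[np.float64(-0.05540779361400972), np.float64(-0.048953677461692734), np.float64(-0.05428574554859633)]
[570.536953    73.88123331] -0.05288240554143293 [-48.37699698 -55.30872827 -52.18100773] [ 90.28788477  -0.10487545 -89.46447127]
```

```bash
python3 -m crank '[{"offset":[0,0,0],"delta_rot":[0,0,0.1835],"claw":-1},{"offset":[0,0,0],"delta_rot":[0,0,0.1835],"claw":-1}]' 30
python3 -m crank '[{"offset":[0.0215,-0.044,0],"delta_rot":[0,0,0],"claw":-1},{"offset":[0.0215,-0.044,0],"delta_rot":[0,0,0],"claw":-1},{"offset":[0.0215,-0.044,0],"delta_rot":[0,0,0],"claw":-1},{"offset":[0.0215,-0.044,0],"delta_rot":[0,0,0],"claw":-1},{"offset":[0.0215,-0.044,0],"delta_rot":[0,0,0],"claw":-1},{"offset":[0.0215,-0.044,0],"delta_rot":[0,0,0],"claw":-1},{"offset":[0.0215,-0.044,0],"delta_rot":[0,0,0],"claw":-1},{"offset":[0.0215,-0.044,0],"delta_rot":[0,0,0],"claw":-1},{"offset":[0.0215,-0.044,0],"delta_rot":[0,0,0],"claw":-1},{"offset":[0.0215,-0.044,0],"delta_rot":[0,0,0],"claw":-1},{"offset":[0.0215,-0.044,0],"delta_rot":[0,0,0],"claw":-1},{"offset":[0.0215,-0.044,0],"delta_rot":[0,0,0],"claw":-1}]'
cat > w.py <<'E'
from h import *
s,r=st(); a=-0.053; ex=np.array([np.cos(a),np.sin(a)]);ey=np.array([-ex[1],ex[0]])
d=np.array(s['ee_pos'])[:2]-[570.5,73.9]; f=np.array(s['contact_force'])
print('t',round(s['time'],2),'console xy',(d@ex).round(1),(d@ey).round(1),'z',round(s['ee_pos'][2],1),'Fx',(f[:2]@ex).round(1),'F',f.round(1),'toolx yaw',np.arctan2(*r.as_matrix()[[1,0],0]).round(3),'gap',round(s['finger_gap'],2))
E
python3 w.py
```

```text
time: 0.5
ee_pos: [169.7, -523.0, 231.1]
tcp_rot: [-0.0, 1.0, -0.03, -0.0]
contact_force: [0.9, 0.6, -0.5]
finger_gap: 0.605
gripper_force: 0.0
time: 2.0
ee_pos: [456.1, -8.4, 231.4]
tcp_rot: [0.0, 1.0, -0.027, 0.0]
contact_force: [0.8, -0.3, 0.2]
finger_gap: -0.001
gripper_force: 0.0
t 2.0 console xy -109.9 -88.2 z 231.4 Fx 0.8 F [ 0.8 -0.3  0.2] toolx yaw -0.054 gap -0.0
```

```bash
python3 -m crank '[{"offset":[0,0,0.028],"delta_rot":[0,0,0],"claw":-1},{"offset":[0.020,0,0],"delta_rot":[0,0,0],"claw":-1},{"offset":[0.006,0,0],"delta_rot":[0,0,0],"claw":-1},{"offset":[0.006,0,0],"delta_rot":[0,0,0],"claw":-1},{"offset":[0.004,0,0],"delta_rot":[0,0,0],"claw":-1}]' >/dev/null; python3 w.py
python3 -m crank '[{"offset":[0.004,0,0],"delta_rot":[0,0,0],"claw":-1}]' >/dev/null; python3 w.py
python3 -m crank '[{"offset":[0.004,0,0],"delta_rot":[0,0,0],"claw":-1}]' >/dev/null; python3 w.py
python3 -m crank '[{"offset":[0.003,0,0],"delta_rot":[0,0,0],"claw":-1}]' >/dev/null; python3 w.py
```

```text
t 2.62 console xy -75.6 -89.5 z 203.6 Fx -5.5 F [-5.5  1.2  3.1] toolx yaw -0.053 gap 0.0
t 2.75 console xy -71.4 -89.4 z 203.5 Fx -3.7 F [-3.7  0.2  2.7] toolx yaw -0.053 gap 0.0
t 2.88 console xy -66.8 -89.4 z 203.5 Fx -3.1 F [-3.1  0.6  3.1] toolx yaw -0.053 gap 0.0
t 3.0 console xy -63.3 -89.4 z 203.4 Fx -2.6 F [-2.6  0.1  2.6] toolx yaw -0.053 gap 0.0
```

```bash
for i in 1 2 3; do python3 -m crank '[{"offset":[0.004,0,0],"delta_rot":[0,0,0],"claw":-1}]' >/dev/null; python3 w.py; done
```

```text
t 3.12 console xy -59.3 -89.4 z 203.3 Fx -3.5 F [-3.4  1.   1.5] toolx yaw -0.053 gap -0.0
t 3.25 console xy -55.1 -89.5 z 203.3 Fx -3.5 F [-3.5  0.2  2.7] toolx yaw -0.053 gap -0.0
t 3.38 console xy -51.0 -89.5 z 203.3 Fx -3.4 F [-3.4 -0.   2.3] toolx yaw -0.053 gap -0.0
```

```bash
for i in 1 2 3 4 5 6 7 8; do python3 -m crank '[{"offset":[0.004,0,0],"delta_rot":[0,0,0],"claw":-1}]' >/dev/null; python3 w.py | cut -c1-70; done
```

```text
t 3.5 console xy -47.0 -89.5 z 203.3 Fx -2.6 F [-2.5  0.7  1.6] toolx 
t 3.62 console xy -43.0 -89.5 z 203.3 Fx -2.3 F [-2.3  0.6  1.9] toolx
t 3.75 console xy -39.0 -89.5 z 203.3 Fx -2.6 F [-2.6 -0.2  1.1] toolx
t 3.88 console xy -35.0 -89.5 z 203.3 Fx -3.5 F [-3.5  0.1  2.1] toolx
t 4.0 console xy -31.1 -89.5 z 203.3 Fx -2.0 F [-2.   0.5  1.6] toolx 
t 4.12 console xy -27.1 -89.5 z 203.3 Fx -2.9 F [-2.9  0.6  1.7] toolx
t 4.25 console xy -23.1 -89.5 z 203.3 Fx -2.7 F [-2.7  0.2  2.3] toolx
t 4.38 console xy -19.1 -89.5 z 203.3 Fx -3.0 F [-3.  -0.2  1.2] toolx
```

```bash
for i in 1 2 3 4 5 6 7 8 9 10 11; do python3 -m crank '[{"offset":[0.004,0,0],"delta_rot":[0,0,0],"claw":-1}]' >/dev/null; python3 w.py | cut -c1-70; done
```

```text
t 4.5 console xy -15.1 -89.5 z 203.3 Fx -1.8 F [-1.8  0.5  2.2] toolx 
t 4.62 console xy -11.1 -89.5 z 203.3 Fx -1.6 F [-1.6  0.2  2.6] toolx
t 4.75 console xy -7.1 -89.5 z 203.3 Fx -2.9 F [-2.9 -0.3  1.5] toolx 
t 4.88 console xy -3.5 -89.5 z 203.2 Fx -3.8 F [-3.8  0.1  1.6] toolx 
t 5.0 console xy -0.3 -89.5 z 203.1 Fx -6.0 F [-6.  -0.1  2.7] toolx y
t 5.12 console xy 2.8 -89.4 z 202.9 Fx -8.3 F [-8.3  0.2  3.3] toolx y
t 5.25 console xy 6.7 -89.5 z 202.6 Fx -5.6 F [-5.6  1.3  1.1] toolx y
t 5.38 console xy 11.2 -89.5 z 202.2 Fx -4.9 F [-4.9  0.5 -1.8] toolx 
t 5.5 console xy 16.4 -89.7 z 202.2 Fx -2.0 F [-1.9  0.6 -1.2] toolx y
t 5.62 console xy 22.2 -89.7 z 203.5 Fx 0.1 F [ 0.1  0.2 -0.8] toolx y
t 5.75 console xy 26.3 -89.5 z 204.0 Fx 0.6 F [ 0.6 -1.4  0.5] toolx y
```

```bash
for i in 1 2 3 4; do python3 -m crank '[{"offset":[0.002,0,0],"delta_rot":[0,0,0],"claw":-1}]' >/dev/null; python3 w.py | cut -c1-70; done; python3 - <<'E'
from h import *
for n in('side','top'):
    i=imaging.camera(n)['image'][:,:,::-1]; i=i[130:310,240:420] if n=='side' else i[130:310,190:370]
    cv2.imwrite(f'pics/a{n}.png',i)
a,b=[cv2.resize(cv2.imread(f'pics/a{n}.png'),(400,400)) for n in('side','top')]
cv2.imwrite('pics/a.png',np.hstack([a,b]))
E
```

```text
t 5.88 console xy 27.7 -89.5 z 203.8 Fx -0.2 F [-0.2  0.1  0.3] toolx 
t 6.0 console xy 29.1 -89.5 z 203.6 Fx 0.3 F [ 0.3  0.2 -0. ] toolx ya
t 6.12 console xy 30.3 -89.5 z 203.2 Fx -1.4 F [-1.4 -1.1  0.5] toolx 
t 6.25 console xy 31.8 -89.5 z 202.9 Fx -2.2 F [-2.2  0.9 -1.8] toolx
```

View pics/a.png

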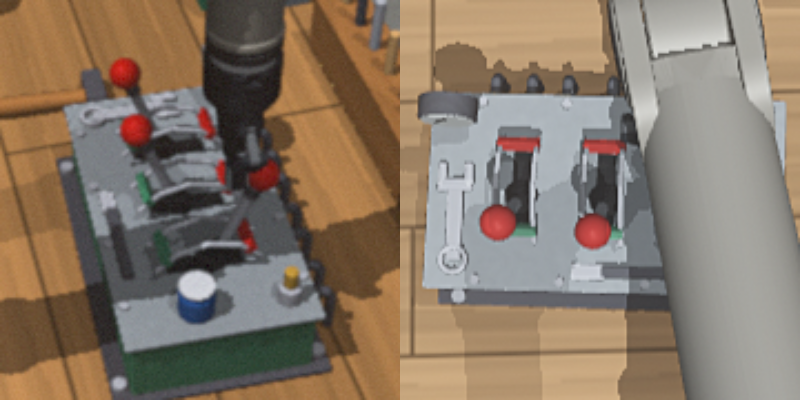

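The side view shows the right knob leaning towards stop, and contact at about +30 mm puts the knob at about +60 mm, so it is home. Next is the middle lever.

```bash
python3 -m crank '[{"offset":[-0.02,0,0],"delta_rot":[0,0,0],"claw":-1},{"offset":[-0.04,0,0],"delta_rot":[0,0,0],"claw":-1},{"offset":[-0.04,0,0],"delta_rot":[0,0,0],"claw":-1},{"offset":[-0.04,0,0],"delta_rot":[0,0,0],"claw":-1},{"offset":[0,-0.03,0],"delta_rot":[0,0,0],"claw":-1},{"offset":[0,-0.03,0],"delta_rot":[0,0,0],"claw":-1},{"offset":[0,-0.03,0],"delta_rot":[0,0,0],"claw":-1},{"offset":[0.012,0,0],"delta_rot":[0,0,0],"claw":-1}]' >/dev/null; python3 w.py
for i in 1 2 3 4 5 6; do python3 -m crank '[{"offset":[0.004,0,0],"delta_rot":[0,0,0],"claw":-1}]' >/dev/null; python3 w.py | cut -c1-70; done
```

```text
t 7.35 console xy -95.4 4.0 z 204.2 Fx -0.3 F [-0.3 -0.4 -0.4] toolx yaw -0.047 gap -0.0
t 7.47 console xy -90.1 -0.4 z 203.5 Fx -0.6 F [-0.7 -0.8 -0.9] toolx 
t 7.6 console xy -86.8 -0.9 z 203.2 Fx 1.0 F [1.  0.1 0.3] toolx yaw -
t 7.72 console xy -83.1 -0.5 z 203.2 Fx 0.4 F [ 0.4 -0.3  0.4] toolx y
t 7.85 console xy -79.6 -0.0 z 203.2 Fx -3.1 F [-3.1 -0.4  2. ] toolx 
t 7.97 console xy -76.7 0.5 z 203.3 Fx -4.5 F [-4.4  1.1  2.5] toolx y
t 8.1 console xy -72.1 0.8 z 203.3 Fx -3.5 F [-3.6 -0.6  2.7] toolx ya
```

```bash
for i in 1 2 3 4; do python3 -m crank '[{"offset":[0.003,0,0],"delta_rot":[0,0,0],"claw":-1}]' >/dev/null; python3 w.py | cut -c1-70; done
```

```text
t 8.22 console xy -68.5 0.8 z 203.3 Fx -4.2 F [-4.2  0.1  3.1] toolx y
t 8.35 console xy -65.3 0.7 z 203.3 Fx -4.7 F [-4.7  0.3  2.3] toolx y
t 8.47 console xy -62.3 0.6 z 203.3 Fx -4.2 F [-4.2  0.9  3. ] toolx y
t 8.6 console xy -60.3 0.7 z 203.3 Fx -7.5 F [-7.5  1.   5.6] toolx ya
```

```bash
for i in 1 2; do python3 -m crank '[{"offset":[0.002,0,0],"delta_rot":[0,0,0],"claw":-1}]' >/dev/null; python3 w.py | cut -c1-70; done
```

```text
t 8.72 console xy -59.0 0.9 z 203.4 Fx -9.3 F [-9.3  0.4  7.5] toolx y
t 8.85 console xy -57.8 1.0 z 203.4 Fx -10.1 F [-10.1   0.2   7.2] too
```

The middle lever is locked: the force rose to 10 N at the expected stop. I'll let it go and try the left one.

```bash
python3 -m crank '[{"offset":[-0.02,0,0],"delta_rot":[0,0,0],"claw":-1},{"offset":[-0.03,0,0],"delta_rot":[0,0,0],"claw":-1},{"offset":[0,-0.03,0],"delta_rot":[0,0,0],"claw":-1},{"offset":[0,-0.03,0],"delta_rot":[0,0,0],"claw":-1},{"offset":[0,-0.029,0],"delta_rot":[0,0,0],"claw":-1},{"offset":[0,0,0],"delta_rot":[0,0,0],"claw":-1},{"offset":[0.015,0,0],"delta_rot":[0,0,0],"claw":-1}]' >/dev/null; python3 w.py
for i in 1 2 3 4 5 6; do python3 -m crank '[{"offset":[0.004,0,0],"delta_rot":[0,0,0],"claw":-1}]' >/dev/null; python3 w.py | cut -c1-70; done
```

```text
t 9.72 console xy -89.4 88.9 z 203.3 Fx -0.1 F [-0.1  0.2  0.4] toolx yaw -0.053 gap -0.0
t 9.85 console xy -84.0 87.5 z 203.0 Fx -0.2 F [-0.2 -0.9 -0.1] toolx 
t 9.97 console xy -81.5 88.4 z 203.1 Fx 0.4 F [ 0.4 -0.1  0.7] toolx y
t 10.1 console xy -78.0 89.0 z 203.2 Fx 0.1 F [ 0.1  0.6 -0.6] toolx y
t 10.22 console xy -74.2 89.4 z 203.3 Fx -0.5 F [-0.5 -0.7  0.4] toolx
t 10.35 console xy -71.7 89.9 z 203.5 Fx -3.6 F [-3.5  0.2  2.7] toolx
t 10.47 console xy -67.3 90.1 z 203.5 Fx -3.1 F [-3.1  0.2  2.8] toolx
```

```bash
for i in 1 2 3 4; do python3 -m crank '[{"offset":[0.003,0,0],"delta_rot":[0,0,0],"claw":-1}]' >/dev/null; python3 w.py | cut -c1-70; done
```

```text
t 10.6 console xy -63.6 90.0 z 203.4 Fx -3.2 F [-3.1  0.7  3.1] toolx 
t 10.72 console xy -60.4 89.9 z 203.4 Fx -3.7 F [-3.6  0.4  2.7] toolx
t 10.85 console xy -57.2 89.7 z 203.3 Fx -4.2 F [-4.2  0.5  2.9] toolx
t 10.97 console xy -54.2 89.6 z 203.3 Fx -2.2 F [-2.1  1.4  2.9] toolx
```

```bash
for i in 1 2 3; do python3 -m crank '[{"offset":[0.003,0,0],"delta_rot":[0,0,0],"claw":-1}]' >/dev/null; python3 w.py | cut -c1-70; done
```

```text
t 11.1 console xy -51.1 89.5 z 203.3 Fx -2.1 F [-2.1  0.3  2.9] toolx 
t 11.22 console xy -48.1 89.5 z 203.2 Fx -2.8 F [-2.7  0.7  2.3] toolx
t 11.35 console xy -45.1 89.5 z 203.3 Fx -3.0 F [-2.9  0.9  2.5] toolx
```

Free, so I'll push it through the detent.

```bash
for i in 1 2 3 4 5 6 7 8 9 10 11 12 13 14 15 16 17; do python3 -m crank '[{"offset":[0.004,0,0],"delta_rot":[0,0,0],"claw":-1}]' >/dev/null; python3 w.py | cut -c1-60; done
```

```text
t 11.47 console xy -41.1 89.4 z 203.3 Fx -3.1 F [-3.1  0.8  
t 11.6 console xy -37.0 89.4 z 203.3 Fx -1.1 F [-1.1 -0.4  2
t 11.72 console xy -33.0 89.4 z 203.3 Fx -2.2 F [-2.1  0.6  
t 11.85 console xy -29.0 89.4 z 203.2 Fx -2.0 F [-2.  -0.2  
t 11.97 console xy -25.0 89.4 z 203.3 Fx -2.2 F [-2.1  0.8  
t 12.1 console xy -21.0 89.4 z 203.2 Fx -1.7 F [-1.7  0.3  1
t 12.22 console xy -17.1 89.5 z 203.2 Fx -3.0 F [-2.9  0.9  
t 12.35 console xy -13.0 89.4 z 203.3 Fx -1.7 F [-1.8 -0.7  
t 12.47 console xy -9.1 89.4 z 203.2 Fx -1.9 F [-1.9 -0.3  2
t 12.6 console xy -5.1 89.4 z 203.2 Fx -2.3 F [-2.2  0.7  1.
t 12.72 console xy -1.9 89.5 z 203.1 Fx -4.3 F [-4.3  0.3  2
t 12.85 console xy 1.3 89.7 z 203.0 Fx -6.1 F [-6.2 -0.4  3.
t 12.97 console xy 4.3 89.8 z 202.8 Fx -8.1 F [-8.1 -0.6  1.
t 13.1 console xy 8.7 89.6 z 202.5 Fx -4.6 F [-4.7 -0.6  0.2
t 13.22 console xy 13.6 89.3 z 202.0 Fx -2.9 F [-2.8  1.3 -1
t 13.35 console xy 19.3 89.1 z 202.5 Fx 0.5 F [ 0.4 -0.6 -0.
t 13.47 console xy 24.5 89.0 z 203.7 Fx -1.1 F [-1.1  0.3 -1
```

```bash
for i in 1 2 3 4 5; do python3 -m crank '[{"offset":[0.002,0,0],"delta_rot":[0,0,0],"claw":-1}]' >/dev/null; python3 w.py | cut -c1-60; done
python3 -m crank '[{"offset":[-0.02,0,0],"delta_rot":[0,0,0],"claw":-1},{"offset":[-0.04,0,0],"delta_rot":[0,0,0],"claw":-1},{"offset":[-0.04,0,0],"delta_rot":[0,0,0],"claw":-1},{"offset":[-0.04,0,0],"delta_rot":[0,0,0],"claw":-1},{"offset":[0,0.03,0],"delta_rot":[0,0,0],"claw":-1},{"offset":[0,0.03,0],"delta_rot":[0,0,0],"claw":-1},{"offset":[0,0.03,0],"delta_rot":[0,0,0],"claw":-1},{"offset":[0,0,0],"delta_rot":[0,0,0],"claw":-1},{"offset":[0.02,0,0],"delta_rot":[0,0,0],"claw":-1}]' >/dev/null; python3 w.py
```

```text
t 13.6 console xy 25.4 89.2 z 203.6 Fx -1.8 F [-1.8 -0.7  0.
t 13.72 console xy 26.4 89.3 z 203.3 Fx -3.0 F [-3.  -0.1 -0
t 13.85 console xy 27.7 89.4 z 203.0 Fx -4.1 F [-4.2 -1.1 -1
t 13.97 console xy 29.0 89.4 z 202.7 Fx -5.4 F [-5.4 -0.8 -1
t 14.1 console xy 30.2 89.5 z 202.4 Fx -6.7 F [-6.8 -1.6 -1.
t 15.22 console xy -86.8 0.5 z 204.3 Fx 0.3 F [0.3 0.6 1.1] toolx yaw -0.052 gap 0.0
```

```bash
python3 - <<'E'
from h import *
ims=[]
for n in('side','top'):
    i=imaging.camera(n)['image'][:,:,::-1]; i=i[130:310,240:420] if n=='side' else i[130:310,190:370]
    ims.append(cv2.resize(i,(400,400),interpolation=cv2.INTER_CUBIC))
cv2.imwrite('pics/b.png',np.hstack(ims))
E
```

```text
(no output)
```

View pics/b.png

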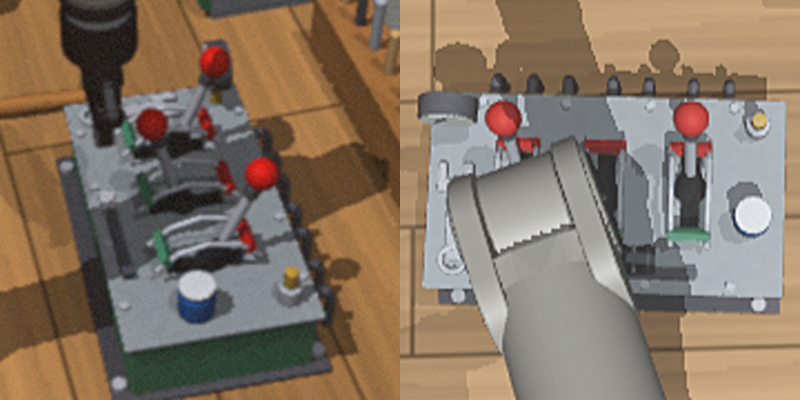

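```bash
cat > tri.py <<'E'
from h import *
import sys
def run(g):
    pts={};Ps={}
    for n in g:
        c=imaging.camera(n);Ps[n]=P(c);im=c['image'].astype(int)
        m=((im[...,0]>110)&(im[...,1]<75)&(im[...,2]<75))
        yy,xx=np.mgrid[:480,:640];o=[]
        for u,v in g[n]:
            b=np.argwhere(m&((xx-u)**2+(yy-v)**2<81)); (cx,cy),r=cv2.minEnclosingCircle(b[:,::-1].astype(np.float32)); o.append((cx,cy)); print(n,cx,cy,round(r,1))
        pts[n]=np.array(o,float)
    X=cv2.triangulatePoints(Ps['side'],Ps['top'],pts['side'].T,pts['top'].T);X=(X[:3]/X[3]).T
    a=-0.053;ex=np.array([np.cos(a),np.sin(a)]);ey=np.array([-ex[1],ex[0]]);d=X[:,:2]-[570.5,73.9]
    print(np.c_[d@ex,d@ey,X[:,2]].round(1))
E
python3 -c "
from tri import run
run({'side':[(336.5,158),(358,208)],'top':[(236.5,183.5),(321,183.5)]})"
```

```text
side 334.7631530761719 156.23684692382812 6.7
side 357.1197204589844 207.17605590820312 7.2
top 235.5 183.5 8.6
top 320.5 183.1666717529297 8.0
[[ 50.   90.9 219.8]
 [ 56.9 -89.4 216.3]]
```

The left knob measures about 7 mm short of the right one, and contact came about 5 mm early, so it may not be fully home. I'll go back and push it a little harder, staying under 14 N.

```bash
python3 -m crank '[{"offset":[-0.02,0,0],"delta_rot":[0,0,0],"claw":-1},{"offset":[0,-0.03,0],"delta_rot":[0,0,0],"claw":-1},{"offset":[0,-0.03,0],"delta_rot":[0,0,0],"claw":-1},{"offset":[0,-0.03,0],"delta_rot":[0,0,0],"claw":-1},{"offset":[0,0,0],"delta_rot":[0,0,0],"claw":-1},{"offset":[0.03,0,0],"delta_rot":[0,0,0],"claw":-1},{"offset":[0.03,0,0],"delta_rot":[0,0,0],"claw":-1},{"offset":[0.03,0,0],"delta_rot":[0,0,0],"claw":-1},{"offset":[0.03,0,0],"delta_rot":[0,0,0],"claw":-1},{"offset":[0,0,0],"delta_rot":[0,0,0],"claw":-1}]' >/dev/null; python3 w.py
for i in 1 2 3 4 5 6; do python3 -m crank '[{"offset":[0.002,0,0],"delta_rot":[0,0,0],"claw":-1}]' >/dev/null; python3 w.py | cut -c1-60; done
```

```text
t 16.68 console xy 14.2 87.5 z 202.4 Fx 0.3 F [ 0.2 -1.1 -0.1] toolx yaw -0.056 gap -0.0
t 16.8 console xy 13.7 89.3 z 203.1 Fx -0.5 F [-0.4  0.6  0.
t 16.93 console xy 15.8 89.6 z 203.6 Fx 0.2 F [ 0.2 -0.1 -0.
t 17.05 console xy 18.2 89.6 z 203.7 Fx -0.6 F [-0.7 -0.4  0
t 17.18 console xy 20.5 89.5 z 203.6 Fx -0.3 F [-0.3  0.1  0
t 17.3 console xy 22.7 89.5 z 203.4 Fx -0.5 F [-0.5  0.6 -0.
t 17.43 console xy 24.7 89.5 z 203.3 Fx 0.1 F [ 0.1 -0.1 -0.
```

```bash
for i in 1 2 3 4 5 6; do python3 -m crank '[{"offset":[0.002,0,0],"delta_rot":[0,0,0],"claw":-1}]' >/dev/null; python3 w.py | cut -c1-60; done
```

```text
t 17.55 console xy 26.6 89.5 z 203.2 Fx -1.2 F [-1.2 -0.2  0
t 17.68 console xy 27.7 89.6 z 202.9 Fx -2.8 F [-2.8 -0.6 -0
t 17.8 console xy 29.0 89.7 z 202.6 Fx -4.7 F [-4.7 -0.8 -0.
t 17.93 console xy 30.4 89.7 z 202.3 Fx -6.5 F [-6.5  0.1 -1
t 18.05 console xy 32.7 89.7 z 202.0 Fx -3.2 F [-3.2 -0.2 -3
t 18.18 console xy 35.8 89.3 z 202.2 Fx -4.0 F [-4.   0.5 -3
```

It gave way at 6.5 N, so it had not been fully home. I'll continue until it is firm.

```bash
for i in 1 2 3 4; do python3 -m crank '[{"offset":[0.002,0,0],"delta_rot":[0,0,0],"claw":-1}]' >/dev/null; python3 w.py | cut -c1-60; done
```

```text
t 18.3 console xy 37.3 89.3 z 202.2 Fx -6.4 F [-6.4  0.5 -3.
t 18.43 console xy 38.3 89.4 z 201.8 Fx -7.8 F [-7.8  0.8 -4
t 18.55 console xy 39.2 89.5 z 201.6 Fx -9.7 F [-9.8 -0.9 -3
t 18.68 console xy 40.2 89.5 z 201.2 Fx -10.4 F [-10.4  -0.1
```

The left lever is now firm at about +35 mm. Back to the middle one.

```bash
python3 -m crank '[{"offset":[-0.02,0,0],"delta_rot":[0,0,0],"claw":-1},{"offset":[-0.04,0,0],"delta_rot":[0,0,0],"claw":-1},{"offset":[-0.04,0,0],"delta_rot":[0,0,0],"claw":-1},{"offset":[-0.045,0,0],"delta_rot":[0,0,0],"claw":-1},{"offset":[0,0.03,0],"delta_rot":[0,0,0],"claw":-1},{"offset":[0,0.03,0],"delta_rot":[0,0,0],"claw":-1},{"offset":[0,0.03,0],"delta_rot":[0,0,0],"claw":-1},{"offset":[0,0,0],"delta_rot":[0,0,0],"claw":-1},{"offset":[0.02,0,0],"delta_rot":[0,0,0],"claw":-1},{"offset":[0,0,0],"delta_rot":[0,0,0],"claw":-1}]' >/dev/null; python3 w.py
python3 -c "
from tri import run
run({'side':[(336.5,158),(358,208)],'top':[(236.5,181.5),(321,183.5)]})"
for i in 1 2 3; do python3 -m crank '[{"offset":[0.004,0,0],"delta_rot":[0,0,0],"claw":-1}]' >/dev/null; python3 w.py | cut -c1-60; done
```

```text
t 19.93 console xy -78.1 0.5 z 204.3 Fx -0.1 F [-0.1  0.   0.8] toolx yaw -0.053 gap -0.0
side 338.3235168457031 156.6764678955078 6.3
side 357.1197204589844 207.17605590820312 7.2
top 236.2391357421875 179.8478240966797 7.8
top 320.5 183.1666717529297 8.0
[[ 58.7  90.1 217.5]
 [ 56.9 -89.4 216.3]]
t 20.15 console xy -76.7 0.3 z 203.5 Fx -0.4 F [-0.4  0.3 -0
t 20.27 console xy -72.3 -0.2 z 203.5 Fx -0.0 F [-0.  -0.1  
t 20.4 console xy -68.1 -0.4 z 203.3 Fx 0.3 F [ 0.3  0.  -0.
```

```bash
for i in 1 2 3 4 5 6 7; do python3 -m crank '[{"offset":[0.003,0,0],"delta_rot":[0,0,0],"claw":-1}]' >/dev/null; python3 w.py | cut -c1-60; done
```

```text
t 20.52 console xy -65.1 -0.5 z 203.3 Fx -0.4 F [-0.3  1.  -
t 20.65 console xy -62.8 -0.4 z 203.2 Fx -2.4 F [-2.4  0.3  
t 20.77 console xy -60.4 -0.2 z 203.3 Fx -3.3 F [-3.3 -0.   
t 20.9 console xy -56.9 -0.2 z 203.4 Fx -3.6 F [-3.6  0.2  1
t 21.02 console xy -53.5 -0.2 z 203.3 Fx -3.7 F [-3.7  0.8  
t 21.15 console xy -50.3 -0.3 z 203.3 Fx -2.7 F [-2.7  0.4  
t 21.27 console xy -47.2 -0.4 z 203.3 Fx -2.7 F [-2.7 -0.1
```

It's free now. I'll push it through to the end.

```bash
for i in 1 2 3 4 5 6 7 8 9 10 11 12 13 14 15 16 17; do python3 -m crank '[{"offset":[0.004,0,0],"delta_rot":[0,0,0],"claw":-1}]' >/dev/null; python3 w.py | cut -c1-60; done
```

```text
t 21.4 console xy -43.2 -0.4 z 203.3 Fx -3.1 F [-3.   1.4  2
t 21.52 console xy -39.0 -0.5 z 203.3 Fx -2.8 F [-2.8  1.5  
t 21.65 console xy -35.0 -0.5 z 203.2 Fx -2.7 F [-2.7  0.3  
t 21.77 console xy -31.0 -0.5 z 203.3 Fx -2.0 F [-2.   0.5  
t 21.9 console xy -27.0 -0.5 z 203.2 Fx -2.5 F [-2.4  0.6  2
t 22.02 console xy -23.1 -0.5 z 203.3 Fx -1.9 F [-1.8  0.2  
t 22.15 console xy -19.1 -0.6 z 203.3 Fx -2.7 F [-2.6  0.5  
t 22.27 console xy -15.1 -0.5 z 203.3 Fx -2.0 F [-2.   0.5  
t 22.4 console xy -11.1 -0.5 z 203.3 Fx -3.0 F [-2.9  0.7  1
t 22.52 console xy -7.1 -0.6 z 203.3 Fx -2.3 F [-2.3  0.3  1
t 22.65 console xy -3.5 -0.5 z 203.2 Fx -3.3 F [-3.3  0.6  1
t 22.77 console xy -0.3 -0.5 z 203.1 Fx -6.1 F [-6.1 -0.1  2
t 22.9 console xy 2.8 -0.4 z 202.9 Fx -6.8 F [-6.8  0.9  2.4
t 23.02 console xy 6.6 -0.4 z 202.6 Fx -5.8 F [-5.8 -0.2  0.
t 23.15 console xy 11.2 -0.6 z 202.2 Fx -4.3 F [-4.3  1.6 -1
t 23.27 console xy 16.4 -0.8 z 202.2 Fx -2.2 F [-2.2  0.3 -1
t 23.4 console xy 22.2 -0.9 z 203.4 Fx 0.4 F [ 0.4  0.1 -0.1
```

```bash
for i in 1 2 3 4 5; do python3 -m crank '[{"offset":[0.002,0,0],"delta_rot":[0,0,0],"claw":-1}]' >/dev/null; python3 w.py | cut -c1-60; done
```

```text
t 23.52 console xy 24.3 -0.7 z 203.9 Fx 0.4 F [ 0.4  0.1 -0.
t 23.65 console xy 25.6 -0.6 z 203.8 Fx 0.3 F [ 0.3 -0.8 -0.
t 23.77 console xy 27.1 -0.5 z 203.6 Fx 0.1 F [0.1 0.7 0.4] 
t 23.9 console xy 28.8 -0.5 z 203.4 Fx -0.2 F [-0.2  0.3  0.
t 24.02 console xy 30.4 -0.5 z 203.2 Fx -1.4 F [-1.3  1.  -1
```

```bash
for i in 1 2 3 4 5 6; do python3 -m crank '[{"offset":[0.002,0,0],"delta_rot":[0,0,0],"claw":-1}]' >/dev/null; python3 w.py | cut -c1-60; done
```

```text
t 24.15 console xy 31.8 -0.5 z 202.8 Fx -2.0 F [-2.  -0.6 -0
t 24.27 console xy 33.3 -0.5 z 202.4 Fx -3.3 F [-3.4 -0.2 -1
t 24.4 console xy 35.2 -0.5 z 202.1 Fx -3.7 F [-3.7  0.  -2.
t 24.52 console xy 37.0 -0.7 z 202.1 Fx -5.6 F [-5.6  0.2 -3
t 24.65 console xy 38.0 -0.6 z 201.8 Fx -8.3 F [-8.3 -0.4 -3
t 24.77 console xy 39.0 -0.5 z 201.4 Fx -9.7 F [-9.8 -0.4 -3
```

Firm, with the same profile as the left lever. I'll retract and give the right lever the same confirming push, since it only saw 2 N at the end.

```bash
python3 -m crank '[{"offset":[-0.02,0,0],"delta_rot":[0,0,0],"claw":-1},{"offset":[-0.04,0,0],"delta_rot":[0,0,0],"claw":-1},{"offset":[-0.04,0,0],"delta_rot":[0,0,0],"claw":-1},{"offset":[0,0.03,0],"delta_rot":[0,0,0],"claw":-1},{"offset":[0,0.03,0],"delta_rot":[0,0,0],"claw":-1},{"offset":[0,0.03,0],"delta_rot":[0,0,0],"claw":-1},{"offset":[0,0,0],"delta_rot":[0,0,0],"claw":-1},{"offset":[0,0,0],"delta_rot":[0,0,0],"claw":-1}]' >/dev/null; python3 w.py
python3 -m crank '[{"offset":[0.03,0,0],"delta_rot":[0,0,0],"claw":-1},{"offset":[0.03,0,0],"delta_rot":[0,0,0],"claw":-1},{"offset":[0.02,0,0],"delta_rot":[0,0,0],"claw":-1},{"offset":[0,0,0],"delta_rot":[0,0,0],"claw":-1},{"offset":[0,0,0],"delta_rot":[0,0,0],"claw":-1}]' >/dev/null; python3 w.py
for i in 1 2 3 4; do python3 -m crank '[{"offset":[0.002,0,0],"delta_rot":[0,0,0],"claw":-1}]' >/dev/null; python3 w.py | cut -c1-60; done
```

```text
t 25.77 console xy -56.1 -89.4 z 204.3 Fx -0.5 F [-0.4  1.  -0.1] toolx yaw -0.052 gap -0.0
t 26.4 console xy 22.0 -89.1 z 203.4 Fx 0.0 F [0.  0.2 0.2] toolx yaw -0.051 gap -0.0
t 26.52 console xy 23.9 -89.9 z 203.6 Fx 0.5 F [ 0.4 -0.9  0
t 26.65 console xy 26.3 -90.5 z 203.6 Fx 0.3 F [ 0.3 -0.5  0
t 26.77 console xy 28.6 -90.6 z 203.5 Fx -1.1 F [-1.1 -0.4  
t 26.9 console xy 30.6 -90.6 z 203.4 Fx -0.3 F [-0.3 -0.1  0
```

```bash
for i in 1 2 3 4 5; do python3 -m crank '[{"offset":[0.002,0,0],"delta_rot":[0,0,0],"claw":-1}]' >/dev/null; python3 w.py | cut -c1-60; done
```

```text
t 27.02 console xy 32.0 -90.6 z 203.0 Fx -1.2 F [-1.2  0.4  
t 27.15 console xy 33.5 -90.6 z 202.7 Fx -2.8 F [-2.8  0.4 -
t 27.27 console xy 35.2 -90.6 z 202.3 Fx -3.7 F [-3.7  0.7 -
t 27.4 console xy 36.8 -90.6 z 201.9 Fx -5.3 F [-5.3  0.3 -4
t 27.52 console xy 37.8 -90.5 z 201.5 Fx -7.3 F [-7.3  1.2 -
```

Same firm end at about 37 mm. I'll retract well clear and check all three.

```bash
python3 -m crank '[{"offset":[-0.02,0,0],"delta_rot":[0,0,0],"claw":-1},{"offset":[-0.04,0,0],"delta_rot":[0,0,0],"claw":-1},{"offset":[-0.04,0,0],"delta_rot":[0,0,0],"claw":-1},{"offset":[-0.04,0,0],"delta_rot":[0,0,0],"claw":-1},{"offset":[0,0,-0.03],"delta_rot":[0,0,0],"claw":-1},{"offset":[0,0.06,0],"delta_rot":[0,0,0],"claw":-1},{"offset":[0,0.06,0],"delta_rot":[0,0,0],"claw":-1},{"offset":[0,0.06,0],"delta_rot":[0,0,0],"claw":-1},{"offset":[0,0.06,0],"delta_rot":[0,0,0],"claw":-1},{"offset":[0,0,0],"delta_rot":[0,0,0],"claw":-1},{"offset":[0,0,0],"delta_rot":[0,0,0],"claw":-1}]' >/dev/null; python3 w.py
python3 - <<'E'
from h import *
from tri import run
run({'side':[(338,157),(347,181),(357,207)],'top':[(236.5,180),(278,182),(320.5,183)]})
ims=[]
for n in('side','top'):
    i=imaging.camera(n)['image'][:,:,::-1]
    ims.append(cv2.resize(i,(400,300),interpolation=cv2.INTER_AREA))
    i=i[130:310,240:420] if n=='side' else i[130:310,190:370]
    ims.append(cv2.resize(i,(300,300),interpolation=cv2.INTER_CUBIC))
cv2.imwrite('pics/c.png',np.vstack([np.hstack(ims[:2]),np.hstack(ims[2:])]))
E
```

```text
t 28.9 console xy -98.0 -330.5 z 234.1 Fx 0.2 F [0.2 0.9 1.5] toolx yaw -0.053 gap 0.0
side 341.0116271972656 156.7906951904297 6.5
side 348.5961608886719 181.8076934814453 7.0
side 358.875 207.8125 7.2
top 236.4166717529297 179.3333282470703 8.1
top 278.31817626953125 180.68182373046875 7.9
top 320.37591552734375 181.65328979492188 7.8
[[ 63.4  89.8 216. ]
 [ 60.9   0.9 212.8]
 [ 61.2 -89.  213. ]]
```

View pics/c.png

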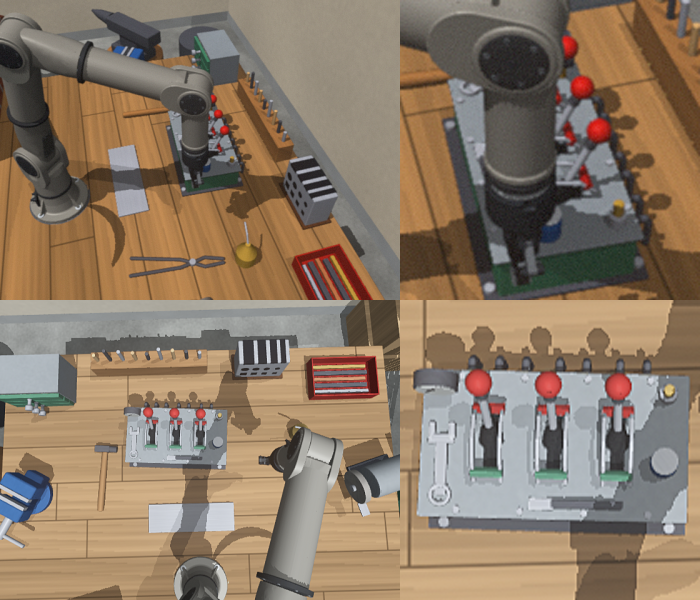

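All three knobs stand at about +61 mm, i.e. home against the red stop blocks. The hand is clear at y ≈ -330 and the bystanders look undisturbed.

```bash
python3 -c "
from plant import bot
print(bot.sign_off())"
```

```text
the job is handed in; nothing more can be done
None
```

All three levers are home at stop, freed in the order right, left, middle; no measured push went over about 10.5 N, the tools and tins look undisturbed, and I handed the job in at about 29 s with the hand clear.

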